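# Press the spice jar into its foam-lined case

### The job

Pack the amber square jar with the red cap in the empty foam-lined case: lay it on its side in the mouth of the foam cutout with its cap towards the narrow red-lined notch, let go of it, then press it down from above until it lies fully home and level on the bottom of the cutout. Leave everything else where it stands.

Things in the scene. Friction and masses are not known exactly. Their poses are not given: they have to be found in the camera images.
- jar: The loose jar to pack: square amber glass jar with a round red twist cap, about 170 g, lying on its side on the worktop at the start. Origin: centre of the underside of the glass body (as it lies at the start). +x runs along the jar towards the cap, z up. Glass body 72 long (x -36 to +36), 44 wide (y), 44 high (z 0 to 44), edges rounded 4 mm; the cap is 34 in diameter on the jar's centre line, x +39 to +59.
- jar_base (a point): Point on the jar's centre line at the base (bottom) end of the glass: 36 mm behind the body's origin along -x, 22 mm up.
- jar_cap (a point): Point on the jar's centre line at the outer face of the red cap: 59 mm ahead of the origin along +x, 22 mm up.
- case: The empty case: open blue case 180 x 130, fixed on the worktop, filled with grey foam to 52 above the worktop. Origin: on the worktop under the centre of where the glass belongs; +x along the cutout towards its cap notch, z up; the case reaches x -77 to +103, y -65 to +65. Cutout 40 deep, firm bottom 12 above the worktop: glass bay x -40 to +40, cap notch x +40 to +66, 38 wide, its floor and end wall lined red.
- pocket_mouth (a point): Centre of the glass bay at the level of the foam's top: in the case at x 0, y 0, z 52. The jar laid here stops about 8 mm deep by itself, its upper 36 mm standing proud; from there it must be pressed with about 6 to 18 N, and stays by friction. Fully home its underside is on the bottom and its top 4 above the foam, 56 above the worktop. Pressing over the middle of the glass keeps it level.
- pad_left (a joint): Soft foam pad along the bay's +y side (x -32 to +32); springs outwards, 0 at rest, about 0.002 m when the 44 wide jar is in. The two pads leave 48 between them at the foam's top, narrowing over the first 15 of depth to 40.
- pad_right (a joint): The same pad on the bay's -y side; 0 at rest, grows as it is pushed outwards.
- pocket_base (a point): Where jar_base lies when the jar is home: in the case at x -36, y 0, z 34 mm.
- pocket_cap (a point): Where jar_cap lies when the jar is home: in the case at x +59, y 0, z 34 mm.
- packed_case: A like case that is already full: a green square jar with a white cap sits in its foam, its top 56 mm above the worktop. Fixed. Same outline and origin as the empty case. The two cases change places from start to start.
- steel_glass: Stainless steel glass, 72 across, 110 high, standing; bystander. Origin under its centre.
- colander: Orange plastic colander, 200 across (244 over its handles), 85 high; bystander. Origin under its centre.
- tall_jar: Clear round jar with steel cap, 72 across, 130 high, standing; bystander. Origin under its centre.
- short_jar: Clear round jar with yellow cap, 64 across, 90 high, standing; bystander. Origin under its centre.
- brush: Dish brush lying on the worktop; bystander. Origin under its middle.
Things that resemble listed ones, but are neither listed nor needed, are in the scene too. What is meant by the jar is not black, pink or purple, and is the larger of those in its own colour.

How it is judged:
By the outcome, as a careful person would: the job done as asked, in the order asked, and still so for the second after the job is handed in, with the robot touching nothing.
It also fails if it takes over 40 s, if anything falls off the work surface, if the arm or the gripper's body presses on something with over 40 N, if the wrist force passes 120 N, or if a joint passes its speed limit or range.

### The arm

A 6-joint arm with a two-finger parallel gripper is mounted at the origin on the work surface. World frame = base frame: x ahead of the robot, y to its left, z up, the work surface at z = 0. Lengths are in m, angles in rad, forces in N, time in s.
With the tool pointing down it reaches from about 0.375 to 0.75 m from the base axis. Payload 9 kg.
Tool frame: the origin (TCP) lies at the very end of the fingers, on their centre line; the grasp point (between the pads) lies 19 mm behind it; z points along the fingers, y is the direction in which the jaws open and shut (so a half turn about z gives the same grasp; the last joint's range is limited). The gripper opens to 85 mm and grips with 20 to 120 N. Pads are 22 mm wide; open, the fingers measure 114 mm over their backs; the gripper's body (76 mm by 85 mm) begins 54 mm behind the grasp point. The pads swing forward as they close: fully open they stand 13 mm farther back than shut.
Start: joints at [-1.431, 0.104, 0.097, 1.564, 0, 1.353], TCP at [0.21, -0.562, 0.196] pointing down, gripper open.
Joint ranges: [-2.99, 2.99], [-0.84, 1.86], [-1.1, 1.16], [-1.84, 2.11], [-1.51, 1.56], [-3.14, 3.14]. Speed limits (rad/s): [2.22, 2.22, 2.57, 3.14, 3.14, 3.14].

### API

Orientations are given as a unit quaternion [x, y, z, w].
In Python, from cell import * gives the robot as it stands.
- The arm moves only by the tool send_rows, never from a script. Its argument "commands" is a list of rows, each a list of 7 numbers: the turn, a rotation vector about the world's x, y, z in rad, then the shift along the world's x, y, z in m, then the closure, from -1 (fully open) to 1 (shut). In form: [[wx, wy, wz, x, y, z, claw], ...]. A call has 1 to 12 rows; each row is the pose to reach, as a shift and turn from the pose measured when the call began; what a row does not reach only later rows make up. A row lasts 1/8 s, in which the tool goes at most 62.5 mm and 10.7 degrees, less where a joint would pass 70% of its speed; a pose out of reach is approached as far as the arm can. A call with a gripper value outside its range is refused whole. The fingers move at their own pace and stop on an object; "newtons" is the grip in N (left out, the last holds). Time passes only in rows, so rows that repeat a pose let the fingers close. It gives the time, the measured TCP pose, the force and the opening at its end, in the units of the state.
- get_state(): the state, without advancing time (a new reading comes with each control period).
- get_image(name): name is "scene" or "top"; returns the picture (400x640x3 uint8, red, green, blue); there is no depth.
- camera_model(name): a dict with "K" (3x3 intrinsics, pixels), "cam_to_world" (4x4, takes a point from camera to world coordinates). Camera axes: x right, y down, z forward; pixel columns grow to the right and rows downward; lengths in m; the calibration is good to about 2 mm. A picture is of the moment at which its call begins. camera_model takes no time and is no camera call.
- hand_in(): hands the job in, once; it reports no verdict.
The state is a dict: "time_s": time; "qpos": joint angles; "qvel": joint speeds; "joint_torque": joint torques, N m; "eef_pos": TCP position; "tcp_rot": TCP orientation; "wrist_force": force on the tool from outside, world axes, zero at the start; "ft_torque": the same for the moment, N m; "width": finger opening in m.
Only numpy, scipy, OpenCV 4.12 (cv2) and the standard library are available. Lean on these libraries where they do the work, as an engineer would, in place of code of your own. Each camera call takes 0.05 s, during which the arm holds its last target. There are 200 camera calls.

## Working session

There is one attempt and no reset: what is moved stays moved. The work goes in short steps, Python scripts to look and compute and a tool call to move; the robot and the scene stay as the last step left them, time stands still between calls to the robot, and variables do not carry over. Pictures are saved under pics/ and viewed, about 8 in all and at most 12, crops included, and the job is handed in when it is done.

Besides the shell and the picture viewer there is one more tool, called after ">>>" by a JSON object that holds its "fn" and its "kwargs". send_rows: Moves the arm, as the interface text tells. Its arguments: {"type":"object","properties":{"commands":{"type":"array","items":{"type":"array","items":{"type":"number"}}},"newtons":{"type":"number"}},"required":["commands"]}

```bash
mkdir -p pics; ls; cat > h.py <<'E'
from cell import *
import numpy as np, cv2
def snap(name,fn):
    im=get_image(name); cv2.imwrite('pics/'+fn,im[:,:,::-1]); return im
def px2w(cam,u,v,z):
    m=camera_model(cam);K=np.array(m['K']);T=np.array(m['cam_to_world'])
    d=T[:3,:3]@np.linalg.solve(K,[u,v,1]);o=T[:3,3]
    return o+d*(z-o[2])/d[2]
def w2px(cam,p):
    m=camera_model(cam);K=np.array(m['K']);T=np.array(m['cam_to_world'])
    c=K@(T[:3,:3].T@(np.array(p)-T[:3,3]));return c[:2]/c[2]
def crop(im,u0,v0,u1,v1,s,fn):
    cv2.imwrite('pics/'+fn,cv2.resize(im[v0:v1,u0:u1,::-1],None,fx=s,fy=s,interpolation=cv2.INTER_CUBIC))
E
python3 - <<'E'
from h import *
snap('top','top0.png');snap('scene','sc0.png')
for n in('top','scene'):print(camera_model(n))
print(get_state())
E
```

```text
pics
{'K': array([[412.18260313,   0.        , 317.08446516],
       [  0.        , 412.18260313, 195.39455223],
       [  0.        ,   0.        ,   1.        ]]), 'cam_to_world': array([[-0.01263924, -0.99215181,  0.12439867,  0.32162978],
       [-0.99988473,  0.01149396, -0.00991996,  0.01087554],
       [ 0.00841227, -0.12450972, -0.99218273,  1.21436844],
       [ 0.        ,  0.        ,  0.        ,  1.        ]])}
{'K': array([[410.12466787,   0.        , 327.28606653],
       [  0.        , 410.12466787, 196.04854059],
       [  0.        ,   0.        ,   1.        ]]), 'cam_to_world': array([[ 0.51749584,  0.61542894, -0.59451263,  1.13316351],
       [ 0.85564692, -0.36556199,  0.36637792, -0.42952479],
       [ 0.00814836, -0.69829195, -0.71576669,  0.86575786],
       [ 0.        ,  0.        ,  0.        ,  1.        ]])}
{'time_s': 0.1, 'qpos': array([-1.43069666e+00,  1.04627083e-01,  9.65415458e-02,  1.56388515e+00,
       -1.24056170e-05,  1.35309834e+00]), 'qvel': array([-3.85336824e-05,  3.32006028e-04,  2.52549741e-03, -1.12344913e-03,
        3.06305156e-04,  9.96340417e-04]), 'joint_torque': array([ 5.71657845e-03, -5.58211970e+01,  5.04717207e+01,  1.33266096e-02,
       -3.41990735e-04,  6.04360636e-06]), 'eef_pos': array([ 0.21008556, -0.561661  ,  0.1957044 ]), 'tcp_rot': array([ 9.84040069e-01,  1.77946055e-01,  1.65782643e-05, -5.86979488e-04]), 'wrist_force': array([-0.84863086,  0.60263625,  0.17564634]), 'ft_torque': array([-0.02508979,  0.01029336, -0.02519115]), 'width': 0.08551628583078308}
```

View pics/top0.png

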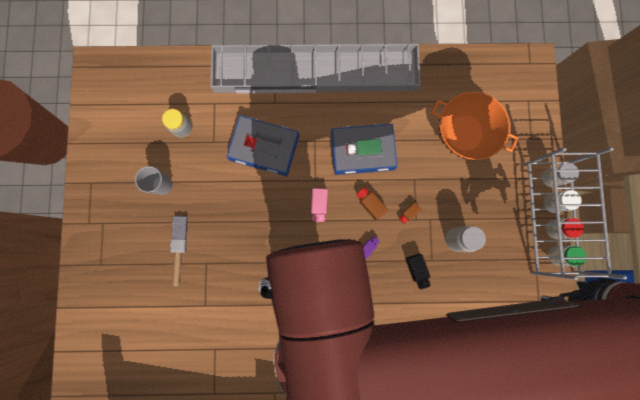

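View pics/sc0.png

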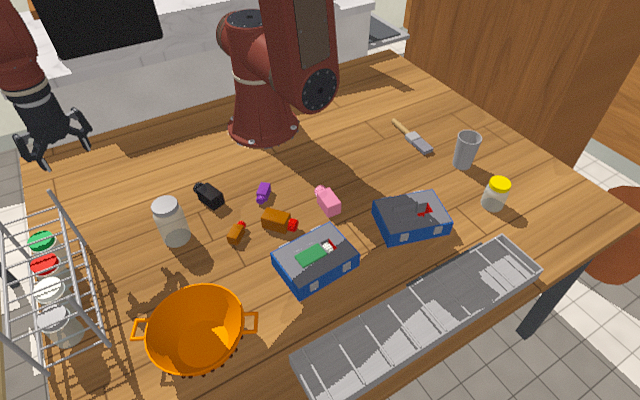

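Candidates in the top view are the large amber jar (372,204; cap 363,193), the small amber one (411,212; cap 404,219), pink (319,205), purple (370,247) and black (418,270). I choose the large amber one. The empty case is at (263,145) with its red notch at (250,142). The packed case is at (364,149). I'll check this in close crops.

```bash
python3 - <<'E'
from h import *
im=cv2.imread('pics/top0.png')[:,:,::-1]
a=cv2.resize(im[180:235,340:430],None,fx=8,fy=8,interpolation=cv2.INTER_CUBIC)[:,:,::-1]
cv2.imwrite('pics/jar.png',a)
crop(im,220,108,310,183,8,'case.png')
E
```

```text
(no output)
```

View pics/jar.png

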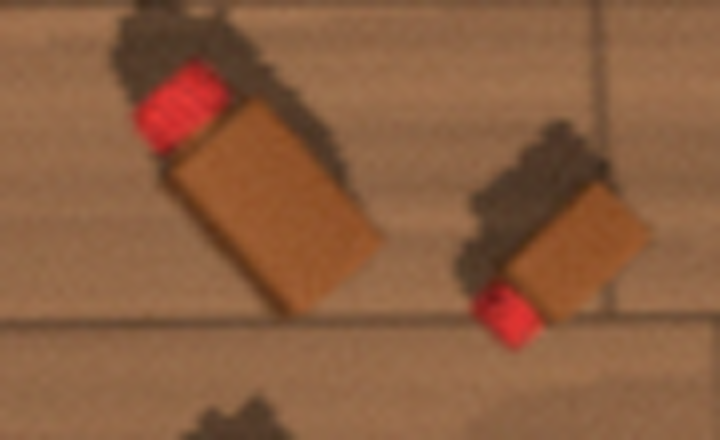

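View pics/case.png

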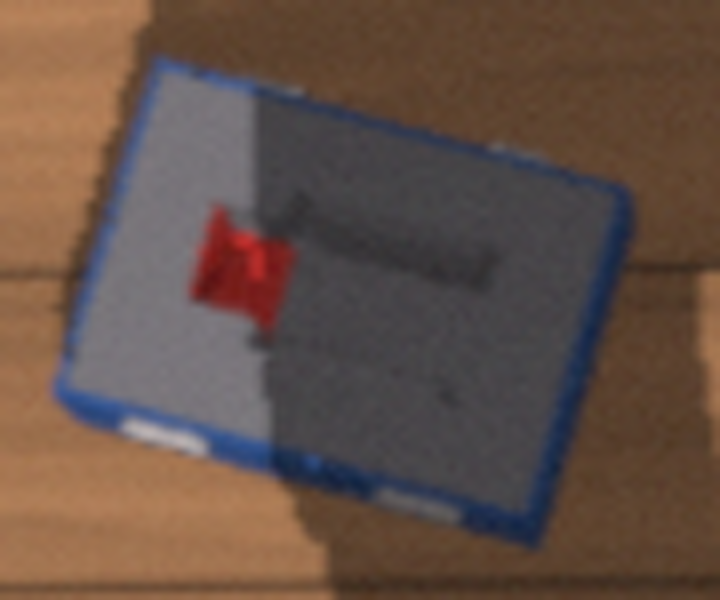

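```bash
cat >> h.py <<'E'
def fit(W,M):
    "2D rigid fit model M->W: centre, yaw, residual mm"
    W=np.array(W)[:,:2];M=np.array(M,float);a=W-W.mean(0);b=M-M.mean(0)
    th=np.arctan2((b[:,0]*a[:,1]-b[:,1]*a[:,0]).sum(),(b*a).sum())
    R=np.array([[np.cos(th),-np.sin(th)],[np.sin(th),np.cos(th)]])
    t=W.mean(0)-R@M.mean(0);return t,th,1e3*(W-(M@R.T+t))
E
python3 - <<'E'
from h import *
f=lambda p,o,z:[px2w('top',x/8+o[0]-.44,y/8+o[1]-.44,z) for x,y in p]
W=f([(260,97),(170,172),(295,318),(385,240)],(340,180),.042)
s=np.round(np.linalg.norm(np.diff(W+W[:1],axis=0),axis=1)*1e3)
print('jar sides',s); j=fit(W,np.array([(36,-22),(36,22),(-36,22),(-36,-22)])/1e3);print(j)
S=f([(595,182),(655,238),(560,322),(500,270),(515,350)],(340,180),.02);print('small',np.round(S,3))
R=lambda th:np.array([[np.cos(th),-np.sin(th)],[np.sin(th),np.cos(th)]])
print('cap check',w2px('top',[*(j[0]+R(j[1])@[.059,0]),.022]), 'scene',w2px('scene',[*(j[0]+R(j[1])@[.059,0]),.022]),w2px('scene',[*j[0],.044]))
for z in(.052,.055):
  W=f([(158,60),(60,390),(530,517),(632,188)],(220,108),z)
  print('case sides',np.round(np.linalg.norm(np.diff(W+W[:1],axis=0),axis=1)*1e3))
  c=fit(W,np.array([(103,-65),(103,65),(-77,65),(-77,-65)])/1e3);print(c)
c=fit(f([(158,60),(60,390),(530,517),(632,188)],(220,108),.052),np.array([(103,-65),(103,65),(-77,65),(-77,-65)])/1e3)
for p in [(66,-19),(66,19),(40,-19),(40,19),(-40,-24),(-40,24),(40,-24),(40,24)]:
  q=w2px('top',[*(c[0]+R(c[1])@(np.array(p)/1e3)),.052]);print(p,np.round((q+.44-[220,108])*8))
E
```

```text
jar sides [42. 68. 43. 68.]
(array([ 0.43795201, -0.16400947]), np.float64(0.6884965401455999), array([[-2.19848314, -0.8080244 ],
       [-0.95770908, -1.7326278 ],
       [ 1.81185021,  0.80651717],
       [ 1.34434202,  1.73413503]]))
small [[ 0.448 -0.284  0.02 ]
 [ 0.427 -0.305  0.02 ]
 [ 0.397 -0.269  0.02 ]
 [ 0.416 -0.248  0.02 ]
 [ 0.387 -0.252  0.02 ]]
cap check [359.96251449 190.69648738] scene [296.07381313 225.32583676] [275.2999345  214.30494707]
case sides [127. 175. 126. 179.]
(array([0.61641434, 0.1418145 ]), np.float64(1.2892951852874521), array([[-1.99596957, -0.20748572],
       [ 0.86112329, -2.53157911],
       [ 2.72942511,  1.96785778],
       [-1.59457882,  0.77120704]]))
case sides [126. 175. 126. 178.]
(array([0.6156442 , 0.14144433]), np.float64(1.2892951852874526), array([[-2.216504  , -0.38348808],
       [ 0.95553042, -2.79479044],
       [ 2.94806653,  2.13931674],
       [-1.68709295,  1.03896178]]))
(66, -19) [219. 200.]
(66, 19) [189. 299.]
(40, -19) [288. 219.]
(40, 19) [258. 318.]
(-40, -24) [505. 263.]
(-40, 24) [468. 389.]
(40, -24) [292. 206.]
(40, 24) [254. 331.]
```

>>> {"fn": "send_rows", "kwargs": {"commands": [[0,0,0.331,0.228,0.398,-0.03,-1],[0,0,0.331,0.228,0.398,-0.03,-1],[0,0,0.331,0.228,0.398,-0.03,-1],[0,0,0.331,0.228,0.398,-0.03,-1],[0,0,0.331,0.228,0.398,-0.06,-1],[0,0,0.331,0.228,0.398,-0.06,-1],[0,0,0.331,0.228,0.398,-0.06,-1],[0,0,0.331,0.228,0.398,-0.06,-1],[0,0,0.331,0.228,0.398,-0.06,-1],[0,0,0.331,0.228,0.398,-0.06,-1],[0,0,0.331,0.228,0.398,-0.06,-1]], "newtons": 30}}

```text
time_s: 1.48
eef_pos: [0.4378, -0.1647, 0.1359]
tcp_rot: [0.942, 0.337, -0.0, -0.0]
wrist_force: [0.7, -0.3, 0.0]
width: 0.0853
```

>>> {"fn": "send_rows", "kwargs": {"commands": [[0,0,0,0,0.0005,-0.06,-1],[0,0,0,0,0.0005,-0.1,-1],[0,0,0,0,0.0005,-0.122,-1],[0,0,0,0,0.0005,-0.122,-1],[0,0,0,0,0.0005,-0.122,-1]]}}

```text
time_s: 2.1
eef_pos: [0.4383, -0.1652, 0.0152]
tcp_rot: [0.942, 0.336, 0.0, 0.0]
wrist_force: [0.0, 0.3, 0.8]
width: 0.0857
```

```bash
python3 - <<'E'
from h import *
im=snap('scene','s1.png');t=snap('top','t1.png')
a=cv2.resize(im[150:290,190:360],(680,560),interpolation=cv2.INTER_CUBIC)
cv2.imwrite('pics/s1c.png',a[:,:,::-1])
E
```

```text
(no output)
```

View pics/s1c.png

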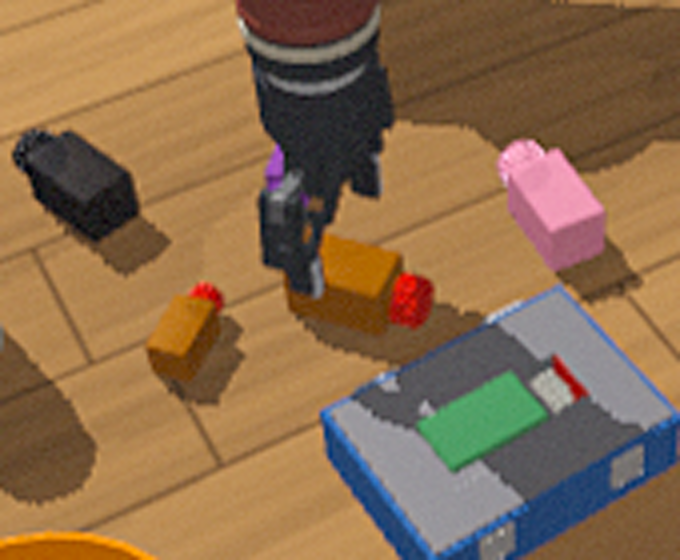

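```bash
python3 - <<'E'
from h import *
for p in [(.438+.047*.635,-.165-.047*.772,.028),(.438,-.164,.044),(.438+.059*.772,-.164+.059*.635,.022),(.438+.036*.772+.022*.635,-.164+.036*.635-.022*.772,.04),(.438-.036*.772+.022*.635,-.164-.036*.635-.022*.772,.004),(.438+.036*.772+.022*.635,-.164+.036*.635-.022*.772,.004)]: print(((w2px('scene',p)-[190,150])*4).round())
E
```

```text
[312. 324.]
[341. 257.]
[424. 301.]
[378. 299.]
[285. 306.]
[381. 333.]
```

>>> {"fn": "send_rows", "kwargs": {"commands": [[0,0,0,0,0,-0.001,1],[0,0,0,0,0,-0.001,1],[0,0,0,0,0,-0.001,1],[0,0,0,0,0,-0.001,1],[0,0,0,0,0,-0.001,1],[0,0,0,0,0,-0.001,1]], "newtons": 30}}

```text
time_s: 2.95
eef_pos: [0.4386, -0.1651, 0.0144]
tcp_rot: [0.942, 0.337, 0.001, 0.001]
wrist_force: [0.2, -0.1, -1.2]
width: 0.0001
```

The gripper closed on nothing, so I'll look before moving.

```bash
python3 - <<'E'
from h import *
im=snap('scene','s2.png');t=snap('top','t2.png')
a=cv2.resize(im[150:270,220:340],(560,560),interpolation=cv2.INTER_CUBIC)
cv2.imwrite('pics/s2c.png',a[:,:,::-1])
print(get_state())
E
```

```text
{'time_s': 3.05, 'qpos': array([-6.40477447e-01, -2.61123971e-01, -5.82319311e-01,  1.24804511e+00,
        3.74191636e-04,  1.81432850e+00]), 'qvel': array([ 0.00088052,  0.00107585, -0.00125035,  0.00019261, -0.00160852,
        0.00020198]), 'joint_torque': array([ 2.97539184e-03, -3.59577978e+01,  4.90965092e+01, -1.48440467e-02,
        1.01848997e-03, -8.59197598e-06]), 'eef_pos': array([ 0.43865198, -0.16512925,  0.01445784]), 'tcp_rot': array([9.41617250e-01, 3.36684294e-01, 5.86610747e-04, 5.44135184e-04]), 'wrist_force': array([ 0.17485779,  0.23938565, -0.32684389]), 'ft_torque': array([-0.04606999, -0.00709534,  0.03643273]), 'width': 0.00032929114384615976}
```

View pics/s2c.png

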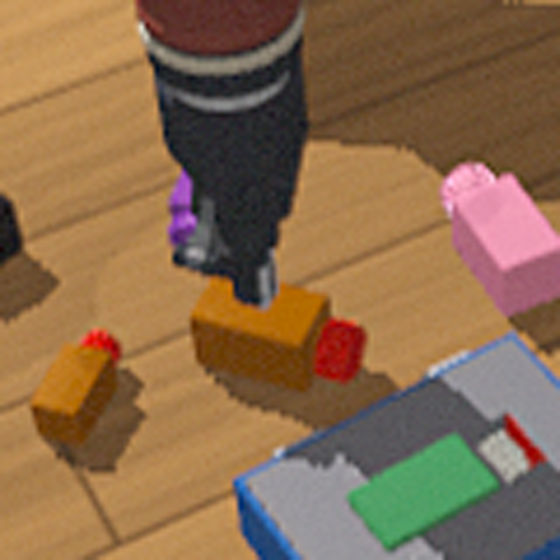

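The closed tip appears on the jar's top face, although the reported TCP is z=0.0145. The tip seems to sit about 30 mm higher than reported, so I'll quantify that against both the start picture and this one.

```bash
python3 - <<'E'
from h import *
print('now: observed tip (276.1,214.9)')
for z in(.0145,.03,.044,.048,.052,.06):print(z,w2px('scene',(.4386,-.1651,z)).round(1))
print('start tips')
y=np.array([.350,-.937])
for z in(.209,.225,.239,.25):
  print(z,[w2px('scene',[*(np.array([.2101,-.5617])+s*.047*y),z]).round(1) for s in(1,-1)])
im=cv2.imread('pics/sc0.png')[:,:,::-1];b=cv2.imread('pics/s2.png')[:,:,::-1]
A=cv2.resize(im[100:180,0:100],None,fx=6,fy=6,interpolation=cv2.INTER_CUBIC)[:, :600]
B=cv2.resize(b[190:230,255:295],None,fx=12,fy=12,interpolation=cv2.INTER_CUBIC)
o=np.zeros((480,800,3),np.uint8);A=cv2.resize(A,(400,320));o[:320,:400]=A;B=cv2.resize(B,(400,400));o[:400,400:]=B
cv2.imwrite('pics/cmp.png',o[:,:,::-1])
E
```

```text
now: observed tip (276.1,214.9)
0.0145 [275.9 221.8]
0.03 [275.5 218.1]
0.044 [275.  214.6]
0.048 [274.9 213.6]
0.052 [274.8 212.6]
0.06 [274.5 210.6]
start tips
0.209 [array([ 55.8, 180.9]), array([ 93.9, 160.1])]
0.225 [array([ 52.5, 175.8]), array([ 91.3, 155. ])]
0.239 [array([ 49.6, 171.2]), array([ 88.9, 150.5])]
0.25 [array([ 47.2, 167.6]), array([ 87. , 146.8])]
```

View pics/cmp.png

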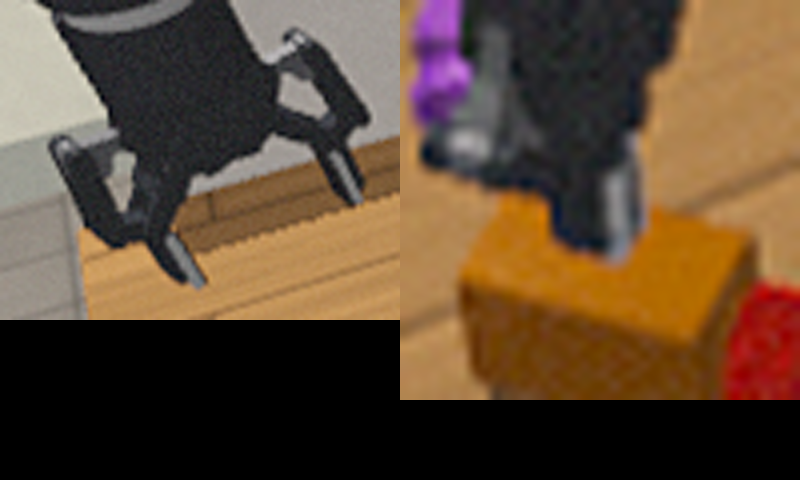

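The start picture (tips at 50,171 and 90,151) and the closed tip (275.5,215) both put the real fingertips 30 mm above the reported TCP. The jar hasn't moved: its body corner is still at (286,233). I'll take true tip z as reported + 0.030, then back off, open and go lower.

>>> {"fn": "send_rows", "kwargs": {"commands": [[0,0,0,0,0,0.03,-1],[0,0,0,0,0,0.03,-1],[0,0,0,0,0,0.03,-1],[0,0,0,0,0,0.03,-1],[0,0,0,-0.0005,0.0005,0.02,-1],[0,0,0,-0.0005,0.0005,-0.01,-1],[0,0,0,-0.0005,0.0005,-0.032,-1],[0,0,0,-0.0005,0.0005,-0.032,-1],[0,0,0,-0.0005,0.0005,-0.032,-1]]}}

```text
time_s: 4.18
eef_pos: [0.4382, -0.1647, -0.0172]
tcp_rot: [0.942, 0.337, 0.001, 0.001]
wrist_force: [1.2, -1.3, 0.6]
width: 0.0853
```

>>> {"fn": "send_rows", "kwargs": {"commands": [[0,0,0,0,0,0,1],[0,0,0,0,0,0,1],[0,0,0,0,0,0,1],[0,0,0,0,0,0,1],[0,0,0,0,0,0,1]], "newtons": 30}}

```text
time_s: 4.8
eef_pos: [0.4387, -0.1651, -0.0164]
tcp_rot: [0.942, 0.337, 0.001, 0.001]
wrist_force: [-0.5, 0.6, 6.0]
width: 0.0436
```

>>> {"fn": "send_rows", "kwargs": {"commands": [[0,0,0,0,0,0.06,1],[0,0,0,0,0,0.11,1],[0,0,0.602,0.1777,0.3069,0.11,1],[0,0,0.602,0.1777,0.3069,0.11,1],[0,0,0.602,0.1777,0.3069,0.11,1],[0,0,0.602,0.1777,0.3069,0.11,1],[0,0,0.602,0.1777,0.3069,0.11,1],[0,0,0.602,0.1777,0.3069,0.11,1],[0,0,0.602,0.1777,0.3069,0.11,1],[0,0,0.602,0.1777,0.3069,0.11,1]]}}

```text
time_s: 6.05
eef_pos: [0.6159, 0.1417, 0.0929]
tcp_rot: [0.799, 0.601, 0.001, 0.0]
wrist_force: [1.0, -0.4, -1.4]
width: 0.0435
```

```bash
python3 - <<'E'
from h import *
im=snap('scene','s3.png');t=snap('top','t3.png')
o=np.zeros((480,800,3),np.uint8)
o[:,:400]=cv2.resize(im[130:250,360:460],(400,480),interpolation=cv2.INTER_CUBIC)
o[:,400:]=cv2.resize(t[98:194,223:303],(400,480),interpolation=cv2.INTER_CUBIC)
cv2.imwrite('pics/c3.png',o[:,:,::-1])
s=get_state();print(s['eef_pos'],s['tcp_rot'],s['width'],s['wrist_force'],s['ft_torque'])
c=np.array([.61641,.14181]);th=1.2893;R=np.array([[np.cos(th),-np.sin(th)],[np.sin(th),np.cos(th)]])
e=np.array(s['eef_pos']);zb=e[2]+.0164
for n,p,z in[('cap',(.059,0),zb+.022),('topc+',(.036,.022),zb+.042),('topc-',(.036,-.022),zb+.042),('base+',(-.036,.022),zb+.042),('base-',(-.036,-.022),zb+.042),('basebot+',(-.036,.022),zb+.002)]:
  w=[*(e[:2]+R@p),z];print(n,((w2px('scene',w)-[360,130])*4).round(),((w2px('top',w)-[223,98])*5+[400,0]).round())
E
```

```text
[0.61605758 0.14092994 0.09345981] [7.99777059e-01 6.00295924e-01 9.86756091e-04 6.96379419e-04] 0.04354476043972344 [-0.66555431 -0.74269133 -1.67063815] [ 0.01306473 -0.02406246 -0.03609825]
cap [292. 225.] [500. 169.]
topc+ [250. 186.] [523. 209.]
topc- [280. 233.] [547. 131.]
base+ [145. 206.] [654. 244.]
base- [172. 254.] [678. 166.]
basebot+ [137. 250.] [661. 262.]
```

View pics/c3.png

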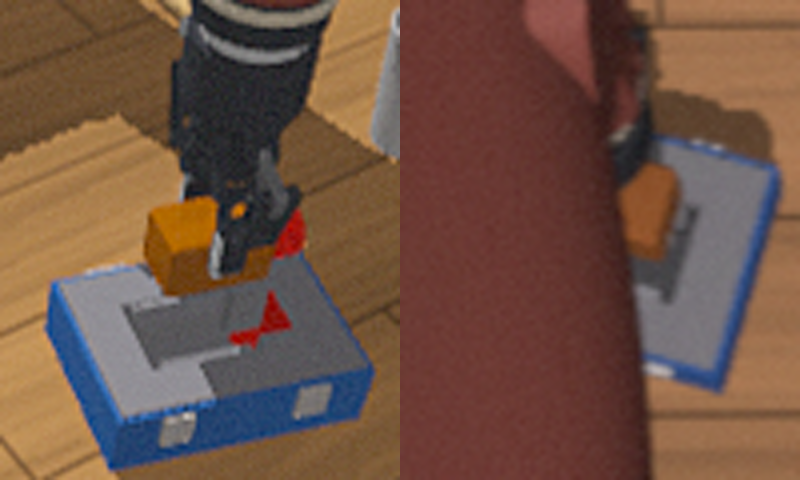

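```bash
python3 - <<'E'
from h import *
c=np.array([.61641,.14181]);th=1.2893;R=np.array([[np.cos(th),-np.sin(th)],[np.sin(th),np.cos(th)]])
for p in [(-77,65),(-77,-65),(103,-65),(103,65),(-40,24),(-40,-24),(66,-19),(66,19)]:
  w=[*(c+R@(np.array(p)/1e3)),.052];print(p,((w2px('scene',w)-[360,130])*4).round(),((w2px('top',w)-[223,98])*5+[400,0]).round())
E
```

```text
(-77, 65) [ 49. 279.] [718. 376.]
(-77, -65) [117. 422.] [779. 163.]
(103, -65) [375. 368.] [481.  82.]
(103, 65) [289. 233.] [416. 293.]
(-40, 24) [121. 311.] [675. 291.]
(-40, -24) [147. 364.] [698. 212.]
(66, -19) [292. 328.] [520. 173.]
(66, 19) [268. 288.] [501. 235.]
```

>>> {"fn": "send_rows", "kwargs": {"commands": [[0,0,0,0.0006,0.0015,-0.03,1],[0,0,0,0.0006,0.0015,-0.05,1],[0,0,0,0.0006,0.0015,-0.06,1],[0,0,0,0.0006,0.0015,-0.064,1],[0,0,0,0.0006,0.0015,-0.066,1],[0,0,0,0.0006,0.0015,-0.066,1]]}}

```text
time_s: 6.9
eef_pos: [0.6159, 0.1426, 0.0281]
tcp_rot: [0.8, 0.6, 0.001, 0.0]
wrist_force: [-6.3, 0.2, 0.4]
width: 0.0432
```

>>> {"fn": "send_rows", "kwargs": {"commands": [[0,0,0,-0.001,0,0,1],[0,0,0,-0.001,0,-0.001,1],[0,0,0,-0.001,0,-0.001,1]]}}

```text
time_s: 7.28
eef_pos: [0.6156, 0.1426, 0.0278]
tcp_rot: [0.8, 0.6, 0.001, 0.001]
wrist_force: [0.2, 0.0, 2.2]
width: 0.0436
```

Sideways load is gone and a light upward contact shows the jar is sitting in the mouth. I'll release it, rise and look.

>>> {"fn": "send_rows", "kwargs": {"commands": [[0,0,0,0,0,0,-1],[0,0,0,0,0,0,-1],[0,0,0,0,0,0,-1],[0,0,0,0,0,0,-1],[0,0,0,0,0,0.03,-1],[0,0,0,0,0,0.07,-1],[0,0,0,0,0,0.07,-1],[0,0,0,0,0,0.07,1],[0,0,0,0,0,0.07,1],[0,0,0,0,0,0.07,1],[0,0,0,0,0,0.07,1],[0,0,0,0,0,0.07,1]]}}

```text
time_s: 8.78
eef_pos: [0.6155, 0.1426, 0.0976]
tcp_rot: [0.8, 0.6, 0.001, 0.001]
wrist_force: [-0.4, 0.3, 0.1]
width: -0.0
```

```bash
python3 - <<'E'
from h import *
im=snap('scene','s4.png');t=snap('top','t4.png')
o=np.zeros((480,800,3),np.uint8)
o[:,:400]=cv2.resize(im[130:250,360:460],(400,480),interpolation=cv2.INTER_CUBIC)
o[:,400:]=cv2.resize(t[98:194,223:303],(400,480),interpolation=cv2.INTER_CUBIC)
cv2.imwrite('pics/c4.png',o[:,:,::-1])
print(get_state()['eef_pos'],get_state()['wrist_force'])
c=np.array([.6156,.1426]);th=1.2893;R=np.array([[np.cos(th),-np.sin(th)],[np.sin(th),np.cos(th)]])
for n,p,z in[('cap',(.059,0),.066),('topc+',(.036,.022),.086),('topc-',(.036,-.022),.086),('base+',(-.036,.022),.086),('base-',(-.036,-.022),.086),('base- at foam',(-.036,-.022),.052)]:
  w=[*(c+R@p),z];print(n,((w2px('scene',w)-[360,130])*4).round(),((w2px('top',w)-[223,98])*5+[400,0]).round())
E
```

```text
[0.6156403  0.14260926 0.09776655] [-0.10669386  0.31347357  1.0739858 ]
cap [275. 294.] [517. 202.]
topc+ [235. 257.] [539. 240.]
topc- [262. 304.] [561. 166.]
base+ [134. 276.] [663. 274.]
base- [159. 324.] [684. 200.]
base- at foam [152. 359.] [689. 215.]
```

View pics/c4.png

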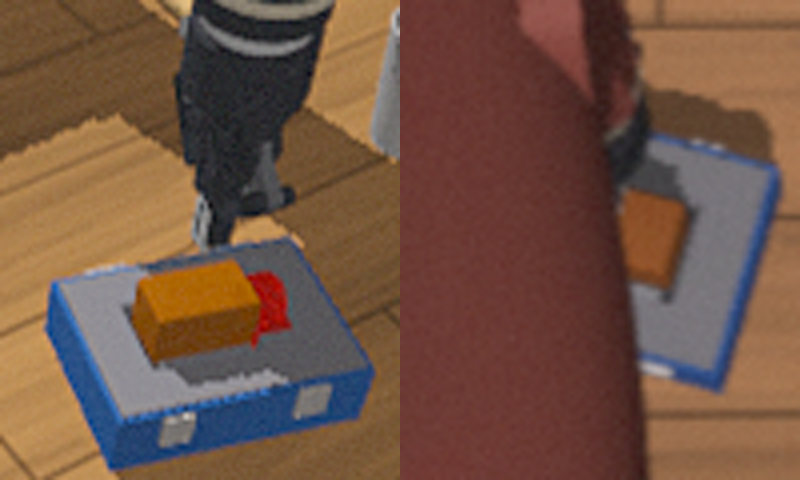

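The jar sits level in the mouth. Its top corners are at crop (135,278), (155,325), (258,305) and (240,262), matching the prediction for 8 mm deep, and the cap is at the red notch. Now I'll press with the shut fingers over the middle, in stages.

>>> {"fn": "send_rows", "kwargs": {"commands": [[0,0,0,0,0,-0.03,1],[0,0,0,0,0,-0.038,1],[0,0,0,0,0,-0.041,1],[0,0,0,0,0,-0.044,1],[0,0,0,0,0,-0.047,1],[0,0,0,0,0,-0.05,1],[0,0,0,0,0,-0.05,1]]}}

```text
time_s: 9.75
eef_pos: [0.6172, 0.1427, 0.0502]
tcp_rot: [0.8, 0.6, 0.003, 0.002]
wrist_force: [-0.5, -0.5, 9.2]
width: 0.0005
```

>>> {"fn": "send_rows", "kwargs": {"commands": [[0,0,0,-0.001,0,-0.003,1],[0,0,0,-0.001,0,-0.006,1],[0,0,0,-0.001,0,-0.009,1],[0,0,0,-0.001,0,-0.012,1],[0,0,0,-0.001,0,-0.015,1],[0,0,0,-0.001,0,-0.015,1]]}}

```text
time_s: 10.5
eef_pos: [0.6175, 0.1428, 0.037]
tcp_rot: [0.8, 0.6, 0.004, 0.003]
wrist_force: [-0.7, 0.1, 7.0]
width: 0.0
```

>>> {"fn": "send_rows", "kwargs": {"commands": [[0,0,0,-0.0015,0,-0.003,1],[0,0,0,-0.0015,0,-0.006,1],[0,0,0,-0.0015,0,-0.009,1],[0,0,0,-0.0015,0,-0.011,1],[0,0,0,-0.0015,0,-0.011,1]]}}

```text
time_s: 11.12
eef_pos: [0.6174, 0.143, 0.028]
tcp_rot: [0.8, 0.6, 0.005, 0.003]
wrist_force: [-0.7, 1.1, 8.0]
width: -0.0003
```

>>> {"fn": "send_rows", "kwargs": {"commands": [[0,0,0,-0.0015,0,-0.002,1],[0,0,0,-0.0015,0,-0.003,1],[0,0,0,-0.0015,0,-0.004,1],[0,0,0,-0.0015,0,-0.004,1]]}}

```text
time_s: 11.62
eef_pos: [0.6175, 0.1431, 0.0263]
tcp_rot: [0.8, 0.6, 0.007, 0.004]
wrist_force: [-0.3, 0.4, 8.9]
width: -0.0
```

>>> {"fn": "send_rows", "kwargs": {"commands": [[0,0,0,-0.0015,0,-0.003,1],[0,0,0,-0.0015,0,-0.004,1],[0,0,0,-0.0015,0,-0.004,1]]}}

```text
time_s: 12.0
eef_pos: [0.6177, 0.1432, 0.0246]
tcp_rot: [0.8, 0.6, 0.008, 0.005]
wrist_force: [-1.1, 1.0, 9.8]
width: 0.0004
```

```bash
python3 - <<'E'
from h import *
from scipy.spatial.transform import Rotation as Ro
s=get_state();print((Ro.from_quat([.8,.6,0,0])*Ro.from_quat(s['tcp_rot']).inv()).as_rotvec(),s['eef_pos'],s['wrist_force'],s['ft_torque'])
im=snap('scene','s5.png');t=snap('top','t5.png')
o=np.zeros((480,800,3),np.uint8)
o[:,:400]=cv2.resize(im[150:250,365:465],(400,480),interpolation=cv2.INTER_CUBIC)
o[:,400:]=cv2.resize(t[98:194,223:303],(400,480),interpolation=cv2.INTER_CUBIC)
cv2.imwrite('pics/c5.png',o[:,:,::-1])
E
```

```text
[-0.00105817  0.01959364 -0.00118289] [0.61766472 0.14318097 0.02461763] [-1.11880913  1.02052134  9.82763215] [0.03077478 0.23664543 0.01025864]
```

View pics/c5.png

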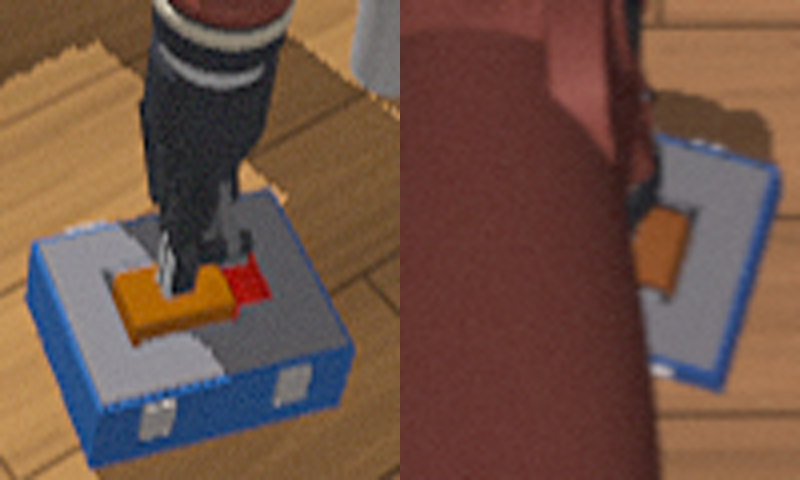

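```bash
python3 - <<'E'
from h import *
c=np.array([.6156,.1426]);th=1.2893;R=np.array([[np.cos(th),-np.sin(th)],[np.sin(th),np.cos(th)]])
for zt in(.056,.06,.066):
 for n,p in[('topc-',(.036,-.022)),('base+',(-.036,.022)),('base-',(-.036,-.022))]:
  w=[*(c+R@p),zt-.002];print(zt,n,((w2px('scene',w)-[365,150])*[4,4.8]).round(),((w2px('top',w)-[223,98])*5+[400,0]).round())
im=cv2.imread('pics/s5.png')[:,:,::-1]
# columns through the near face: print R,G,B down
for u in(400,405,410,415):print(u,[(v,*im[v,u]) for v in range(204,224)])
E
```

```text
0.056 topc- [234. 308.] [569. 182.]
0.056 base+ [108. 275.] [668. 286.]
0.056 base- [133. 332.] [689. 214.]
0.06 topc- [235. 303.] [568. 180.]
0.06 base+ [109. 270.] [667. 285.]
0.06 base- [133. 328.] [688. 213.]
0.066 topc- [236. 295.] [567. 177.]
0.066 base+ [110. 263.] [666. 283.]
0.066 base- [135. 320.] [688. 210.]
400 [(204, np.uint8(138), np.uint8(142), np.uint8(151)), (205, np.uint8(165), np.uint8(135), np.uint8(140)), (206, np.uint8(178), np.uint8(97), np.uint8(0)), (207, np.uint8(174), np.uint8(103), np.uint8(13)), (208, np.uint8(172), np.uint8(99), np.uint8(0)), (209, np.uint8(174), np.uint8(104), np.uint8(0)), (210, np.uint8(172), np.uint8(100), np.uint8(0)), (211, np.uint8(175), np.uint8(99), np.uint8(11)), (212, np.uint8(173), np.uint8(101), np.uint8(18)), (213, np.uint8(173), np.uint8(102), np.uint8(0)), (214, np.uint8(174), np.uint8(102), np.uint8(0)), (215, np.uint8(177), np.uint8(105), np.uint8(30)), (216, np.uint8(173), np.uint8(101), np.uint8(0)), (217, np.uint8(156), np.uint8(90), np.uint8(17)), (218, np.uint8(115), np.uint8(69), np.uint8(22)), (219, np.uint8(101)
[... 2566 characters left out ...]
(210, np.uint8(177), np.uint8(104), np.uint8(0)), (211, np.uint8(174), np.uint8(100), np.uint8(0)), (212, np.uint8(174), np.uint8(101), np.uint8(2)), (213, np.uint8(173), np.uint8(103), np.uint8(0)), (214, np.uint8(151), np.uint8(84), np.uint8(6)), (215, np.uint8(109), np.uint8(62), np.uint8(9)), (216, np.uint8(106), np.uint8(63), np.uint8(10)), (217, np.uint8(108), np.uint8(67), np.uint8(46)), (218, np.uint8(98), np.uint8(88), np.uint8(84)), (219, np.uint8(84), np.uint8(82), np.uint8(89)), (220, np.uint8(80), np.uint8(82), np.uint8(86)), (221, np.uint8(114), np.uint8(108), np.uint8(114)), (222, np.uint8(150), np.uint8(144), np.uint8(153)), (223, np.uint8(145), np.uint8(146), np.uint8(152))]
```

Near-edge rows put the jar top at about 0.056–0.057, so it is home or within a millimetre. I'll straighten the tool and press a little more until the force clearly rises.

>>> {"fn": "send_rows", "kwargs": {"commands": [[0,0.02,0,-0.001,0,-0.003,1],[0,0.02,0,-0.001,0,-0.005,1],[0,0.02,0,-0.001,0,-0.006,1],[0,0.02,0,-0.001,0,-0.006,1]]}}

```text
time_s: 12.6
eef_pos: [0.6179, 0.1431, 0.0212]
tcp_rot: [0.8, 0.6, 0.001, 0.0]
wrist_force: [-3.7, -0.7, 13.5]
width: -0.0
```

>>> {"fn": "send_rows", "kwargs": {"commands": [[0,0,0,-0.001,0,-0.004,1],[0,0,0,-0.001,0,-0.006,1],[0,0,0,-0.001,0,-0.006,1]]}}

```text
time_s: 12.98
eef_pos: [0.6183, 0.1431, 0.0211]
tcp_rot: [0.8, 0.601, 0.003, 0.002]
wrist_force: [-17.4, -2.4, 37.7]
width: -0.0
```

```bash
python3 - <<'E'
from h import *
im=snap('scene','s6.png')
print(get_state()['eef_pos'],get_state()['wrist_force'],get_state()['tcp_rot'])
for f in('s5','s6'):
  im=cv2.imread(f'pics/{f}.png').astype(int)
  print(f,[(u,[int(x) for x in im[212:224,u,2]]) for u in(396,400,405,410,415,420)])
E
```

```text
[0.61829495 0.14308951 0.02103661] [-16.49367878  -2.61936192  36.70650759] [0.7995522  0.6005883  0.00259452 0.0017995 ]
s5 [(396, [174, 152, 137, 133, 125, 129, 132, 141, 146, 144, 146, 149]), (400, [173, 173, 174, 177, 173, 156, 115, 101, 111, 118, 134, 145]), (405, [175, 174, 176, 176, 153, 112, 104, 102, 125, 148, 145, 142]), (410, [186, 176, 174, 152, 115, 108, 101, 124, 148, 147, 146, 142]), (415, [174, 173, 151, 109, 106, 108, 98, 84, 80, 114, 150, 145]), (420, [168, 147, 118, 114, 114, 104, 84, 88, 83, 91, 84, 92])]
s6 [(396, [178, 175, 151, 139, 132, 125, 129, 139, 146, 145, 147, 145]), (400, [171, 176, 175, 175, 171, 176, 159, 112, 107, 117, 134, 147]), (405, [152, 173, 174, 173, 173, 156, 110, 105, 130, 146, 147, 145]), (410, [110, 167, 177, 174, 156, 115, 108, 131, 148, 150, 147, 148]), (415, [175, 171, 177, 154, 110, 109, 96, 82, 77, 113, 144, 150]), (420, [171, 169, 150, 120, 111, 103, 85, 89, 82, 89, 86, 83])]
```

The jar has bottomed: force jumped to 37 N with no further travel, and the edge dropped evenly by 1 px along its length. I'll retreat straight up and check.

>>> {"fn": "send_rows", "kwargs": {"commands": [[0,0,0,-0.001,0,0.004,1],[0,0,0,-0.001,0,0.02,1],[0,0,0,-0.001,0,0.07,1],[0,0,0,-0.1,-0.12,0.14,1],[0,0,0,-0.1,-0.12,0.14,1],[0,0,0,-0.1,-0.2,0.14,1],[0,0,0,-0.1,-0.35,0.14,1],[0,0,0,-0.1,-0.35,0.14,1],[0,0,0,-0.1,-0.35,0.14,1],[0,0,0,-0.1,-0.35,0.14,1],[0,0,0,-0.1,-0.35,0.14,1]]}}

```text
time_s: 14.4
eef_pos: [0.5182, -0.2075, 0.1613]
tcp_rot: [0.8, 0.6, 0.003, 0.002]
wrist_force: [0.4, 0.2, -0.6]
width: -0.0004
```

```bash
python3 - <<'E'
from h import *
im=snap('scene','s7.png');t=snap('top','t7.png')
o=np.zeros((480,800,3),np.uint8)
o[:,:400]=cv2.resize(im[150:250,365:465],(400,480),interpolation=cv2.INTER_CUBIC)
o[:,400:]=cv2.resize(t[98:194,223:303],(400,480),interpolation=cv2.INTER_CUBIC)
cv2.imwrite('pics/c7.png',o[:,:,::-1])
c=np.array([.6164,.1423]);th=1.2893;R=np.array([[np.cos(th),-np.sin(th)],[np.sin(th),np.cos(th)]])
for zt in(.056,):
 for n,p in[('topc+',(.036,.022)),('topc-',(.036,-.022)),('base+',(-.036,.022)),('base-',(-.036,-.022)),('cap',(.059,0))]:
  w=[*(c+R@p),zt-(.022 if n=='cap' else .002)];print(n,((w2px('scene',w)-[365,150])*[4,4.8]).round(),((w2px('top',w)-[223,98])*5+[400,0]).round())
E
```

```text
topc+ [207. 253.] [548. 252.]
topc- [234. 309.] [570. 180.]
base+ [108. 276.] [668. 285.]
base- [133. 334.] [689. 213.]
cap [247. 297.] [526. 215.]
```

View pics/c7.png

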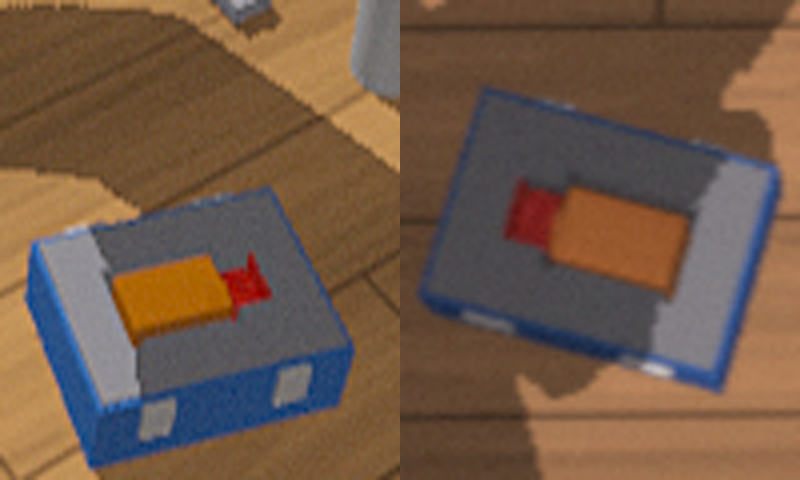

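```bash
python3 - <<'E'
from h import *
im=cv2.imread('pics/s7.png').astype(int)
c=np.array([.6164,.1423]);th=1.2893;R=np.array([[np.cos(th),-np.sin(th)],[np.sin(th),np.cos(th)]])
for x in(-.028,-.014,0,.014,.028):
  e=[w2px('scene',[*(c+R@[x,-.022]),z]) for z in(.054,.058)]
  u=int(round(e[0][0]));col=im[205:226,u,2]-0
  d=np.diff(im[205:224,u,2]); i=int(np.argmin(d));print(x,u,'edge',205.5+i,'pred .056/.060',e[0][1].round(1),e[1][1].round(1))
a=cv2.absdiff(cv2.imread('pics/sc0.png'),cv2.imread('pics/s7.png')).max(2)
for n,(u0,v0,u1,v1) in dict(packed=(270,222,362,300),tall=(150,192,190,250),short=(480,172,515,215),steel=(452,128,484,172),colander=(130,280,260,378),brush=(390,115,435,155),pink=(312,182,344,218),smallamber=(225,220,248,246)).items():
  print(n,np.median(a[v0:v1,u0:u1]),np.mean(a[v0:v1,u0:u1]>40).round(3))
E
```

```text
-0.028 401 edge 217.5 pred .056/.060 218.9 217.9
-0.014 406 edge 216.5 pred .056/.060 217.9 216.9
0 411 edge 215.5 pred .056/.060 216.9 215.9
0.014 416 edge 214.5 pred .056/.060 215.9 214.9
0.028 421 edge 213.5 pred .056/.060 214.9 213.9
packed 5.0 0.252
tall 3.0 0.0
short 4.0 0.128
steel 4.0 0.0
colander 5.0 0.211
brush 4.0 0.03
pink 4.0 0.076
smallamber 5.0 0.0
```

```bash
python3 - <<'E'
from h import *
A={f:cv2.imread(f'pics/{f}.png').astype(int) for f in('s5','s6','s7')}
for u in(400,405,410,415,420):
  for f in A: print(u,f,A[f][212:223,u,2].tolist())
# 250x shift check of bystanders by phase correlation
g=lambda f:cv2.cvtColor(cv2.imread(f'pics/{f}.png'),cv2.COLOR_BGR2Lab)[:,:,1].astype(np.float32)
a,b=g('sc0'),g('s7')
for n,(u0,v0,u1,v1) in dict(packed=(270,222,362,300),short=(480,172,515,215),colander=(130,280,260,378),pink=(312,182,344,218)).items():
  print(n,cv2.phaseCorrelate(a[v0:v1,u0:u1].copy(),b[v0:v1,u0:u1].copy()))
E
```

```text
400 s5 [173, 173, 174, 177, 173, 156, 115, 101, 111, 118, 134]
400 s6 [171, 176, 175, 175, 171, 176, 159, 112, 107, 117, 134]
400 s7 [172, 174, 175, 170, 175, 163, 138, 110, 102, 96, 81]
405 s5 [175, 174, 176, 176, 153, 112, 104, 102, 125, 148, 145]
405 s6 [152, 173, 174, 173, 173, 156, 110, 105, 130, 146, 147]
405 s7 [173, 171, 173, 174, 167, 136, 107, 100, 94, 87, 88]
410 s5 [186, 176, 174, 152, 115, 108, 101, 124, 148, 147, 146]
410 s6 [110, 167, 177, 174, 156, 115, 108, 131, 148, 150, 147]
410 s7 [174, 173, 174, 168, 138, 106, 104, 100, 83, 84, 86]
415 s5 [174, 173, 151, 109, 106, 108, 98, 84, 80, 114, 150]
415 s6 [175, 171, 177, 154, 110, 109, 96, 82, 77, 113, 144]
415 s7 [172, 176, 172, 134, 109, 103, 93, 87, 88, 89, 84]
420 s5 [168, 147, 118, 114, 114, 104, 84, 88, 83, 91, 84]
420 s6 [171, 169, 150, 120, 111, 103, 85, 89, 82, 89, 86]
420 s7 [172, 163, 138, 117, 109, 96, 83, 92, 90, 89, 89]
packed ((-0.0006599797174047239, 0.05676708111970896), 0.7183731913566589)
short ((-0.011178053365725305, 0.45817182664845646), 0.8757064139401471)
colander ((0.679411711318167, 0.00823702211778965), 0.8981209150950114)
pink ((-0.06408949107606077, -0.05954474377675467), 1.0481536984443665)
```

There's a possible 0.35 px relaxation after lift-off: either about 1 mm of springback or just a sideways shift. There is time for a touch test, so I'll re-press gently without sideways load.

>>> {"fn": "send_rows", "kwargs": {"commands": [[0,0,0,0.09,0.2,-0.02,1],[0,0,0,0.09,0.2,-0.02,1],[0,0,0,0.09,0.2,-0.02,1],[0,0,0,0.0986,0.3505,-0.06,1],[0,0,0,0.0986,0.3505,-0.06,1],[0,0,0,0.0986,0.3505,-0.06,1],[0,0,0,0.0986,0.3505,-0.06,1],[0,0,0,0.0986,0.3505,-0.1,1],[0,0,0,0.0986,0.3505,-0.125,1],[0,0,0,0.0986,0.3505,-0.133,1],[0,0,0,0.0986,0.3505,-0.135,1],[0,0,0,0.0986,0.3505,-0.135,1]]}}

```text
time_s: 16.0
eef_pos: [0.6178, 0.1449, 0.0276]
tcp_rot: [0.799, 0.601, 0.003, 0.002]
wrist_force: [-0.4, 0.9, 0.1]
width: -0.0001
```

>>> {"fn": "send_rows", "kwargs": {"commands": [[0,0,0,-0.0005,0,-0.002,1],[0,0,0,-0.0005,0,-0.003,1],[0,0,0,-0.0005,0,-0.003,1]]}}

```text
time_s: 16.38
eef_pos: [0.6173, 0.1449, 0.0247]
tcp_rot: [0.799, 0.601, 0.003, 0.002]
wrist_force: [-0.7, 0.6, -0.1]
width: 0.0
```

No contact at 0.0247, where it was pressing earlier. I'll continue with finer steps.

>>> {"fn": "send_rows", "kwargs": {"commands": [[0,0,0,0,-0.001,-0.001,1],[0,0,0,0,-0.001,-0.002,1],[0,0,0,0,-0.001,-0.002,1]]}}

```text
time_s: 16.75
eef_pos: [0.6172, 0.1438, 0.0225]
tcp_rot: [0.799, 0.601, 0.003, 0.002]
wrist_force: [-0.1, 0.1, 0.7]
width: -0.0002
```

>>> {"fn": "send_rows", "kwargs": {"commands": [[0,0,0,0,0,-0.001,1],[0,0,0,0,0,-0.002,1],[0,0,0,0,0,-0.002,1]]}}

```text
time_s: 17.12
eef_pos: [0.6174, 0.1438, 0.0213]
tcp_rot: [0.799, 0.601, 0.004, 0.002]
wrist_force: [-2.9, 0.4, 5.5]
width: 0.0001
```

Contact comes only at 0.0213, the same height as the firm stop, so the jar has stayed home. I'll retreat and hand in.

>>> {"fn": "send_rows", "kwargs": {"commands": [[0,0,0,0,0,0.01,1],[0,0,0,0,0,0.06,1],[0,0,0,0,0,0.12,1],[0,0,0,0,0,0.15,1],[0,0,0,-0.1,-0.2,0.15,1],[0,0,0,-0.1,-0.3,0.15,1],[0,0,0,-0.1,-0.3,0.15,1],[0,0,0,-0.1,-0.3,0.15,1],[0,0,0,-0.1,-0.3,0.15,1],[0,0,0,-0.1,-0.3,0.15,1]]}}

```text
time_s: 18.38
eef_pos: [0.5163, -0.1599, 0.1718]
tcp_rot: [0.801, 0.599, 0.003, 0.003]
wrist_force: [0.8, 0.5, 0.6]
width: 0.0002
```

```bash
python3 - <<'E'
from h import *
im=snap('scene','s8.png').astype(int);a=cv2.imread('pics/s7.png').astype(int)
for u in(400,410,420):print(a[212:223,u,2].tolist(),im[212:223,u,0].tolist())
print(get_state()['eef_pos'],get_state()['wrist_force']);print(hand_in())
E
```

```text
[172, 174, 175, 170, 175, 163, 138, 110, 102, 96, 81] [172, 170, 172, 170, 171, 166, 138, 107, 105, 117, 135]
[174, 173, 174, 168, 138, 106, 104, 100, 83, 84, 86] [169, 174, 174, 167, 137, 107, 102, 96, 90, 86, 90]
[172, 163, 138, 117, 109, 96, 83, 92, 90, 89, 89] [168, 160, 139, 115, 109, 100, 80, 83, 86, 87, 88]
[ 0.51676709 -0.15852262  0.17181492] [-0.10595917 -0.81453815  0.02812544]
the job is handed in; nothing more can be done
None
```

I packed the large amber jar in the empty case. It was laid in the mouth with its cap towards the red notch, released, then pressed down with the shut fingers. I handed in at about 18.5 s with the arm clear.

**Final checks**
- **Home:** the press ended at a firm stop. A second touch after lift-off met the jar at that same height (reported z 0.0213), so it had not sprung back.
- **Level:** the near top edge is offset evenly along its whole length. It sits about 1.4 px above the predicted row for "home", which I put down to camera error and the rounded edge, because the touch test showed no gap.
- **Bystanders:** I saw no sign that any had moved. The packed case and pink jar showed a shift of 0.06 px or less. The short jar and colander read 0.5 and 0.7 px, which I took to be shadow. I did not check the black and purple jars.

**What disagreed**
- **Fingertip height:** the real fingertips were about 30 mm above the reported TCP. The first grasp closed on air just over the jar without moving it. I corrected for this from the pictures.
- **Pressing force:** it briefly reached about 37 N vertical, with 17 N sideways, when the jar bottomed. That is above the suggested 6–18 N and close to 40 N, though it went through the fingertips rather than the gripper's body.

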